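# Sort the pulled-out pneumatic cylinders into their cradles

### The arm

A 7-joint arm with a two-finger parallel gripper is mounted at the origin on the work surface. World frame = base frame: x ahead of the robot, y to its left, z up, the work surface at z = 0. Lengths are in m, angles in degrees, forces in N, time in s.
With the tool pointing down it reaches from about 0.425 to 0.825 m from the base axis. Payload 3.6 kg.
Tool frame: the origin (TCP) lies at the very end of the fingers, on their centre line; the grasp point (between the pads) lies 19 mm behind it (env.tcp_to_grasp is the distance from the TCP to the grasp point, in m); z points along the fingers, y is the line along which they close (so a half turn about z gives the same grasp; the last joint's range is limited). The gripper opens to 93 mm and grips with 3 to 60 N. Pads are 15 mm wide; open, the fingers measure 128 mm over their backs; the gripper's body (75 mm by 188 mm) begins 65 mm behind the grasp point.
Start: joints at [-68.211, 35.231, -0.722, 81.555, 0.464, 63.22, -2.315], TCP at [0.257, 0.597, 0.191] pointing down, gripper open.
Joint ranges: [-178.69, 178.69], [-17.37, 117.87], [-77.05, 75.6], [15.02, 138.74], [-78.02, 258.01], [0.78, 113.62], [-162.83, 162.83]. Speed limits (degrees/s): [159.86, 159.86, 180, 180, 180, 180, 180].

### API

Orientations are given as [roll, pitch, yaw] about the fixed x, y, z axes, in that order (R = Rz(yaw) Ry(pitch) Rx(roll)).
In Python, from cell import readout, eyes, workorder, env gives the robot as it stands. The module is installed in compiled form; this text tells all that it offers.
- The arm moves only by the shell command python3 -m jog 'ROWS' [FORCE]. ROWS is JSON, a list of rows, each an object with "dp": the shift along the tool's x, y, z scaled (see below), a list of three; "roll": the turn about the tool's z scaled (see below); "claw": the opening, from 0 (shut) to 1 (fully open). In form: [{"dp": [x, y, z], "roll": roll, "claw": claw}, ...]. A call has 1 to 20 rows; each row is the pose to reach, as a shift and turn from the pose commanded when the call began, along the tool's axes at that moment; what a row does not reach only later rows make up. The controller multiplies each number of a shift by 400 mm and each number of a turn by 60 degrees. A row lasts 1/8 s, in which the tool goes at most 62.5 mm and 10.7 degrees, less where a joint would pass 70% of its speed; a pose out of reach is approached as far as the arm can. A call with a number of a shift or a turn outside -1 to 1 is refused whole. A call with a gripper value outside its range is refused whole. The fingers move at their own pace and stop on an object; FORCE is the grip in N (left out, the last holds). Time passes only in rows, so rows that repeat a pose let the fingers close. It gives the time, the measured TCP pose, the force, the opening and the grip force at its end, in the units of the state.
- readout.get_state(): the state, without advancing time (a new reading comes with each control period).
- eyes.camera(name): name is "side" or "top" or "wrist"; returns a dict with "color" (480x640x3 uint8, blue, green, red), "fx", "fy", "cx", "cy" (pixels), "distortion" ([k1, k2, p1, p2, k3] as OpenCV has them; the pictures are not rectified), "R" (3x3) and "t" (3): a world point X has camera coordinates R X + t; the wrist camera has in their place "mount" (4x4, takes a point from camera to tool coordinates, whose origin is the TCP and whose axes are the flange's). Camera axes: x right, y down, z forward; pixel columns grow to the right and rows downward; lengths in m; the calibration is good to about 2 mm. A picture is of the moment at which its call begins: read the wrist's pose just before it. There is no depth.
- workorder.hand_in(): hands the job in; it is judged then, once.
The state is a dict: "t": time; "joint_positions": joint angles; "joint_velocities": joint speeds; "joint_torque": joint torques, N m; "ee_pos": TCP position; "eef_rot": TCP orientation; "force": force on the tool from outside, world axes, zero at the start; "moment": the same for the moment, N m; "gripper_width": finger opening in m; "grip_force": force on a finger pad.
Only numpy, scipy, OpenCV 4.12 (cv2) and the standard library are available. Lean on these libraries where they do the work, as an engineer would, in place of code of your own. Each camera call takes 0.05 s, during which the arm holds its last target. There are 200 camera calls.

### The job

Five pneumatic cylinders were left lying on the training bench. Pick out the three whose piston rods are pulled out and lay each one, ports up, gently in the cradle of its own size, between the four ears and centred along the cradle (the rod may point either way); do not drop them. Leave the two with their rods pushed in where they lie.

Things in the scene. Friction and masses are not known exactly. Their poses are not given: they have to be found in the camera images.
- cyl_out_small: Loose small pneumatic cylinder, lying: square aluminium body 22 x 22 mm, 66 mm long, grey end caps, two black ports 6 mm high on top near the ends. Rod pulled out: the 11 mm thick bright rod (with a 4 mm dark tip) sticks out 38 to 44 mm beyond the +x end (6 N friction). Origin: centre of the square body's underside, rod not counted; x along the rod, z up. 115 g, +-25%.
- cyl_out_medium: Loose medium pneumatic cylinder, lying: square aluminium body 32 x 32 mm, 80 mm long, grey end caps, two black ports 6 mm high on top near the ends. Rod pulled out: the 14 mm thick bright rod (with a 4 mm dark tip) sticks out 38 to 44 mm beyond the +x end (6 N friction). Origin: centre of the square body's underside, rod not counted; x along the rod, z up. 215 g, +-25%.
- cyl_out_large: Loose large pneumatic cylinder, lying: square aluminium body 44 x 44 mm, 94 mm long, grey end caps, two black ports 6 mm high on top near the ends. Rod pulled out: the 18 mm thick bright rod (with a 4 mm dark tip) sticks out 38 to 44 mm beyond the +x end (6 N friction). Origin: centre of the square body's underside, rod not counted; x along the rod, z up. 375 g, +-25%.
- cyl_in_medium: Loose medium pneumatic cylinder, lying: square aluminium body 32 x 32 mm, 80 mm long, grey end caps, two black ports 6 mm high on top near the ends. Rod pushed in: only an 8 to 11 mm stub shows at the +x end. Origin: centre of the square body's underside, rod not counted; x along the rod, z up. 215 g, +-25%.
- cyl_in_large: Loose large pneumatic cylinder, lying: square aluminium body 44 x 44 mm, 94 mm long, grey end caps, two black ports 6 mm high on top near the ends. Rod pushed in: only an 8 to 11 mm stub shows at the +x end. Origin: centre of the square body's underside, rod not counted; x along the rod, z up. 375 g, +-25%.
- cradle_small: Fixed cradle for the small cylinder: base plate 66 (x) x 48 mm (y), 4 mm thick; along its middle a black rib 15 mm wide, 66 mm long, top at 12 mm, on which the cylinder lies, along x; at each corner an ear 8 x 5 mm, top at 22 mm. Free between ears: 38 mm across y, 46 mm along x (for fingers). Origin: centre of the underside, at bench height; z up.
- cradle_medium: Fixed cradle for the medium cylinder: base plate 80 (x) x 58 mm (y), 4 mm thick; along its middle a black rib 22 mm wide, 80 mm long, top at 12 mm, on which the cylinder lies, along x; at each corner an ear 8 x 5 mm, top at 22 mm. Free between ears: 48 mm across y, 60 mm along x (for fingers). Origin: centre of the underside, at bench height; z up.
- cradle_large: Fixed cradle for the large cylinder: base plate 94 (x) x 70 mm (y), 4 mm thick; along its middle a black rib 31 mm wide, 94 mm long, top at 12 mm, on which the cylinder lies, along x; at each corner an ear 8 x 5 mm, top at 22 mm. Free between ears: 60 mm across y, 74 mm along x (for fingers). Origin: centre of the underside, at bench height; z up.
Things that resemble listed ones, but are neither listed nor needed, are in the scene too. What is shaped like the cyl_out_small but orange or red is not meant.

How it is judged:
By the outcome, as a careful person would: the job done as asked, in the order asked, and still so for the second after the job is handed in, with the robot touching nothing.
It also fails if it takes over 96 s, if anything falls off the work surface, if the arm or the gripper's body presses on something with over 40 N, if the wrist force passes 120 N, or if a joint passes its speed limit or range.

## Working session

There is one attempt and no reset: what is moved stays moved. The work goes in short steps, Python scripts to look and compute and a shell command to move; the robot and the scene stay as the last step left them, time stands still between calls to the robot, and variables do not carry over. Pictures are saved under pics/ and viewed, at most 14 in all, crops included, and the job is handed in when it is done.

```bash
mkdir -p pics; python3 - <<'E'
from cell import readout, eyes
import cv2, numpy as np, pickle
s=readout.get_state(); print(s)
d={}
for n in ("top","side","wrist"):
    c=eyes.camera(n); d[n]=c; cv2.imwrite(f"pics/{n}0.png",c["color"])
    print(n,{k:np.round(v,4).tolist() for k,v in c.items() if k!="color"})
pickle.dump(d,open("d0.pkl","wb"))
E
```

```text
{'t': 0.0, 'joint_positions': array([-68.2093406 ,  35.28734077,  -0.72319788,  81.63910475,
         0.46443649,  63.21905911,  -2.31334148]), 'joint_velocities': array([ 0.03004008,  0.02771834, -0.04456816, -0.10122238, -0.00428185,
       -0.03678844,  0.0276782 ]), 'joint_torque': array([-2.09960290e-04, -4.58923995e+01,  2.09093601e-01, -1.65743941e+01,
       -6.10144436e-02,  2.03819614e-02,  2.29922234e-04]), 'ee_pos': array([0.25685481, 0.59617762, 0.18971569]), 'eef_rot': array([-1.79857389e+02,  2.08657741e-03,  1.56696639e+02]), 'force': array([0.27954743, 0.80311572, 0.14831504]), 'moment': array([ 0.01980138, -0.03854166, -0.02009509]), 'grip_force': 0.0, 'gripper_width': 0.09329208332634881}
top {'fx': 549.1019, 'fy': 549.1019, 'cx': 315.7831, 'cy': 232.6139, 'distortion': [-0.0038, 0.0, 0.0, 0.0, 0.0], 'R': [[-0.008, -1.0, -0.0022], [-0.9994, 0.0081, -0.0343], [0.0344, 0.0019, -0.9994]], 't': [0.0466, 0.4835, 1.157]}
side {'fx': 533.2733, 'fy': 533.2733, 'cx': 316.5676, 'cy': 235.1544, 'distortion': [-0.0364, 0.0, 0.0, 0.0, 0.0], 'R': [[0.9104, -0.4136, 0.0089], [-0.3001, -0.675, -0.674], [0.2848, 0.611, -0.7387]], 't': [-0.4478, 0.2099, 1.1471]}
wrist {'fx': 338.1787, 'fy': 338.1787, 'cx': 319.8229, 'cy': 240.2476, 'distortion': [-0.0021, 0.0, 0.0, 0.0, 0.0], 'mount': [[-0.0008, -0.9679, -0.2513, 0.0697], [1.0, -0.0008, -0.0001, -0.0015], [-0.0001, -0.2513, 0.9679, -0.1948], [0.0, 0.0, 0.0, 1.0]]}
```

View pics/top0.png

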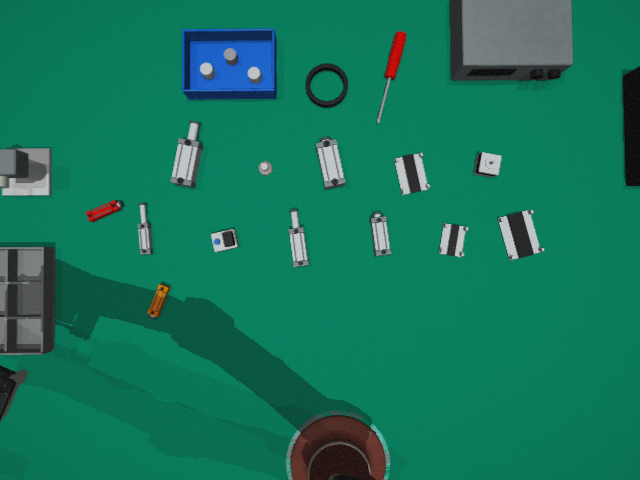

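View pics/side0.png

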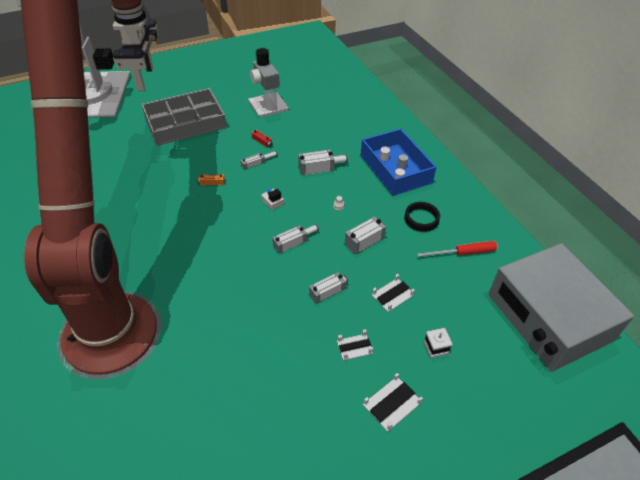

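Top view candidates: rods out are large (186,160), small (145,236) and medium (298,245). Rods in are (331,163) large and (380,235) medium. The cradles are medium (411,173), small (453,240) and large (520,235). The red (104,210) and orange (158,300) pieces are decoys. Next I measure all of these and make one enlarged crop to confirm.

```bash
cat > h.py <<'E'
import cv2, numpy as np
from scipy.spatial.transform import Rotation as Ro
def ext(c, st=None):
    if "R" in c: return np.array(c["R"]), np.array(c["t"])
    M=np.array(c["mount"]); Rt=Ro.from_euler("xyz",st["eef_rot"],degrees=True).as_matrix()
    Rcw=Rt@M[:3,:3]; p=Rt@M[:3,3]+st["ee_pos"]
    return Rcw.T, -Rcw.T@p
def ray(c,px,z,st=None):
    R,t=ext(c,st); K=np.array([[c["fx"],0,c["cx"]],[0,c["fy"],c["cy"]],[0,0,1.]])
    u=cv2.undistortPoints(np.float64(px).reshape(-1,1,2),K,np.array(c["distortion"])).reshape(-1,2)
    d=np.c_[u,np.ones(len(u))]@R; o=-R.T@t
    return o+d*((z-o[2])/d[:,2])[:,None]
def nongreen(img):
    h=cv2.cvtColor(img,cv2.COLOR_BGR2HSV)
    return (~((h[...,0]>60)&(h[...,0]<95)&(h[...,1]>110))).astype(np.uint8)*255
def grid(c,z,x0,x1,y0,y1,st=None,s=2000):
    """orthographic picture of plane z, s px/m; row=(x1-x)*s, col=(y1-y)*s"""
    R,t=ext(c,st); xs=x1-np.arange(int((x1-x0)*s))/s; ys=y1-np.arange(int((y1-y0)*s))/s
    Y,X=np.meshgrid(ys,xs); P=np.c_[X.ravel(),Y.ravel(),np.full(X.size,z)]
    K=np.array([[c["fx"],0,c["cx"]],[0,c["fy"],c["cy"]],[0,0,1.]])
    p,_=cv2.projectPoints(P,cv2.Rodrigues(R)[0],t,K,np.array(c["distortion"]))
    m=p.reshape(*X.shape,2).astype(np.float32)
    return cv2.remap(c["color"],m[...,0],m[...,1],cv2.INTER_LINEAR)
E
python3 - <<'E'
import pickle; from h import *
d=pickle.load(open("d0.pkl","rb")); c=d["top"]
m=nongreen(c["color"])
S=4; M=cv2.resize(m,None,fx=S,fy=S,interpolation=cv2.INTER_LINEAR); M=(M>127).astype(np.uint8)*255
items={"outL":(186,165,.044,.018,.094),"outS":(145,240,.022,.011,.066),"outM":(298,248,.032,.014,.08),"inL":(331,163,.044,.018,.094),"inM":(380,235,.032,.014,.08),
"crM":(411,173,.004,0,.08),"crS":(453,240,.004,0,.066),"crL":(520,235,.004,0,.094)}
n,lab=cv2.connectedComponents(M)
for k,(u,v,h,rod,L) in items.items():
    b=(lab==lab[v*S,u*S]).astype(np.uint8)
    full=cv2.findContours(b,0,2)[0][0].reshape(-1,2)
    if rod:
        kk=int(rod*475*S*1.35)+2
        b=cv2.morphologyEx(b,cv2.MORPH_OPEN,cv2.getStructuringElement(cv2.MORPH_ELLIPSE,(kk,kk)))
    q=max(cv2.findContours(b,0,2)[0],key=cv2.contourArea).reshape(-1,2)
    w=ray(c,q/S,h,)[:,:2]; f=ray(c,full/S,h)[:,:2]
    (cx,cy),(a,bb),an=cv2.minAreaRect((w*1000).astype(np.float32))
    ang=an if a>bb else an+90
    far=f[np.argmax(np.linalg.norm(f*1000-[cx,cy],axis=1))]*1000-[cx,cy]
    print(k,"ctr",round(cx,1),round(cy,1),"size",round(max(a,bb),1),round(min(a,bb),1),"axis",round((ang+90)%180-90,1),"far",far.round(0),"reach",round(np.hypot(cx,cy)))
cv2.imwrite("pics/crop0.png",cv2.resize(c["color"][110:330,80:400],None,fx=2.5,fy=2.5,interpolation=cv2.INTER_CUBIC))
E
```

```text
outL ctr 631.6 308.2 size 101.9 51.6 axis -10.8 far [ 85. -18.] reach 703
outS ctr 474.5 400.7 size 71.1 27.7 axis 4.9 far [74. 11.] reach 621
outM ctr 456.5 79.0 size 85.8 32.4 axis 7.2 far [76.  6.] reach 463
inL ctr 627.7 11.3 size 104.8 44.1 axis 11.7 far [-55.  11.] reach 628
inM ctr 476.8 -91.5 size 84.6 34.5 axis 6.8 far [48. 10.] reach 485
crM ctr 608.4 -164.0 size 82.7 64.1 axis 11.7 far [33. 38.] reach 630
crS ctr 465.4 -250.2 size 68.4 55.2 axis -10.4 far [ 27. -33.] reach 528
crL ctr 476.4 -394.1 size 95.9 79.6 axis 14.5 far [-34. -50.] reach 618
```

View pics/crop0.png

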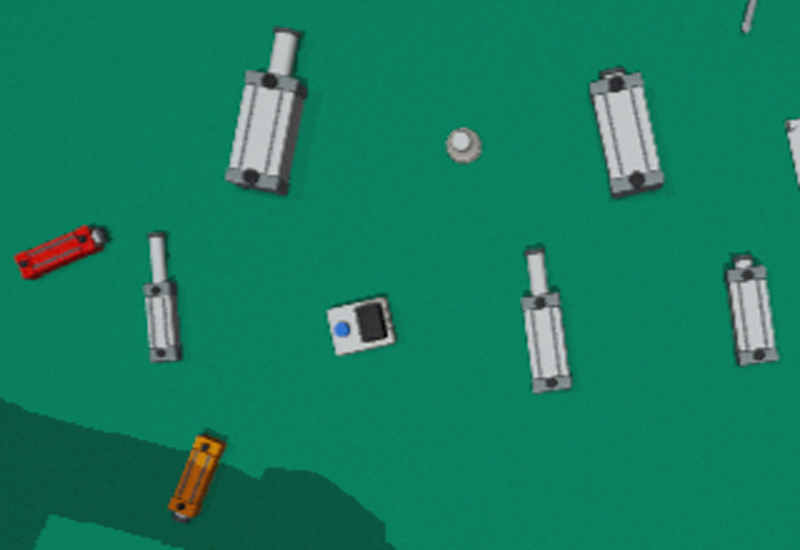

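The crop confirms it. Small is at (155,300), medium at (545,320) and large at (270,110), all with long rods. The two at (625,130) and (750,310) only have stubs. I'll go above the small one first.

```bash
cat > go.py <<'E'
import sys; from h import *; from cell import readout
def go(x,y,z,yaw,show=True):
    s=readout.get_state(); R=Ro.from_euler("xyz",s["eef_rot"],degrees=True).as_matrix()
    d=R.T@(np.array([x,y,z])-s["ee_pos"]); tr=-((yaw-s["eef_rot"][2]+180)%360-180)
    print("t",round(s["t"],2),"dp",(d/.4).round(4),"roll",round(tr/60,4),"rows>=",max(np.linalg.norm(d)/.0625,abs(tr)/10.7).round(1))
if __name__=="__main__": go(*map(float,sys.argv[1:5]))
E
python3 go.py .4745 .4007 .17 184.9
```

```text
t 0.15 dp [-0.6931 -0.234   0.0504] roll -0.4701 rows>= 4.7
```

```bash
python3 -m jog '[{"dp":[-0.35,-0.117,0.02],"roll":-0.24,"claw":1},{"dp":[-0.693,-0.234,0.05],"roll":-0.47,"claw":1},{"dp":[-0.693,-0.234,0.05],"roll":-0.47,"claw":1},{"dp":[-0.693,-0.234,0.05],"roll":-0.47,"claw":1},{"dp":[-0.693,-0.234,0.05],"roll":-0.47,"claw":1},{"dp":[-0.693,-0.234,0.05],"roll":-0.47,"claw":1},{"dp":[-0.693,-0.234,0.05],"roll":-0.47,"claw":1},{"dp":[-0.693,-0.234,0.05],"roll":-0.47,"claw":1}]' 20
cat > look.py <<'E'
import sys; from go import *; from cell import eyes
# look.py name zplane  rod  cx cy(mm guess)
name,z,rod,gx,gy=sys.argv[1],*map(float,sys.argv[2:6])
st=readout.get_state(); c=eyes.camera("wrist")
S=2000; H=.08; g=grid(c,z,gx-H,gx+H,gy-H,gy+H,st,S)
cv2.imwrite(f"pics/{name}.png",cv2.resize(g,None,fx=1.6,fy=1.6))
m=nongreen(g); n,lab=cv2.connectedComponents(m)
i=np.argmax(np.bincount(lab[140:180,140:180].ravel(),minlength=n)[1:])+1; b=(lab==i).astype(np.uint8)
if rod:
    k=int(rod*S*1.35)+2; b=cv2.morphologyEx(b,cv2.MORPH_OPEN,cv2.getStructuringElement(cv2.MORPH_ELLIPSE,(k,k)))
q=max(cv2.findContours(b,0,2)[0],key=cv2.contourArea).reshape(-1,2).astype(np.float32)
(u,v),(a,bb),an=cv2.minAreaRect(q); u,v=u/S,v/S; ang=an if a>bb else an+90
# col=(y1-y): x=gx+H-v ; y=gy+H-u ; pixel angle from +u -> world axis dir (-sin,-cos)
A=np.degrees(np.arctan2(-np.cos(np.radians(ang)),-np.sin(np.radians(ang))))
print(st["ee_pos"].round(4),st["eef_rot"].round(1),"ctr",round(gx+H-v,4),round(gy+H-u,4),"size",round(max(a,bb)/S*1000,1),round(min(a,bb)/S*1000,1),"axis",round((A+90)%180-90,1))
E
python3 look.py w1 .022 .011 .4745 .4007
```

```text
t: 1.15
ee_pos: [0.4727, 0.4034, 0.1709]
eef_rot: [179.9, -0.1, -174.9]
force: [-0.9, 0.2, 0.4]
gripper_width: 0.0933
grip_force: 0.0
[0.4727 0.4034 0.1709] [ 1.799e+02 -1.000e-01 -1.749e+02] ctr 0.4757 0.4029 size 71.7 22.2 axis 5.0
```

View pics/w1.png

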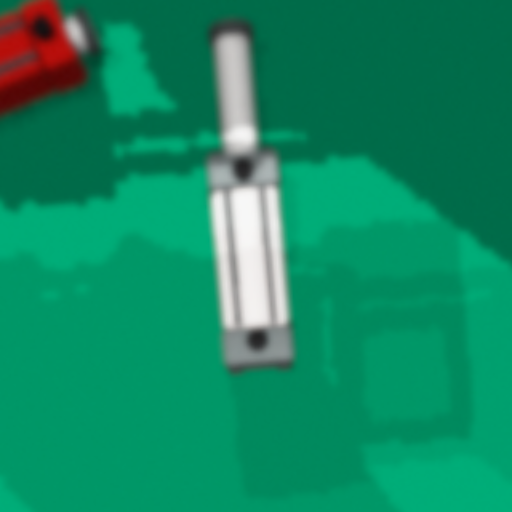

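The small cylinder is clearly lit. Its body spans rows 155–365 at columns 210–293, with the rod toward +x. That puts the body centre at about (0.4733, 0.4025), with a width of 22.2 mm as expected.

```bash
python3 go.py .4733 .4026 .004 185; python3 go.py .4733 .4026 .08 185
```

```text
t 1.2 dp [-0.0011 -0.002   0.4174] roll 0.0017 rows>= 2.7
t 1.2 dp [-0.0009 -0.0018  0.2274] roll 0.0017 rows>= 1.5
```

```bash
python3 -m jog '[{"dp":[-0.001,-0.002,0.12],"roll":0,"claw":1},{"dp":[-0.001,-0.002,0.24],"roll":0,"claw":1},{"dp":[-0.001,-0.002,0.34],"roll":0,"claw":1},{"dp":[-0.001,-0.002,0.39],"roll":0,"claw":1},{"dp":[-0.001,-0.002,0.413],"roll":0,"claw":1},{"dp":[-0.001,-0.002,0.413],"roll":0,"claw":1},{"dp":[-0.001,-0.002,0.413],"roll":0,"claw":1},{"dp":[-0.001,-0.002,0.413],"roll":0,"claw":0.5},{"dp":[-0.001,-0.002,0.413],"roll":0,"claw":0.1},{"dp":[-0.001,-0.002,0.413],"roll":0,"claw":0.1},{"dp":[-0.001,-0.002,0.413],"roll":0,"claw":0.1},{"dp":[-0.001,-0.002,0.413],"roll":0,"claw":0.1},{"dp":[-0.001,-0.002,0.413],"roll":0,"claw":0.1},{"dp":[-0.001,-0.002,0.413],"roll":0,"claw":0.1}]' 20
```

```text
t: 2.95
ee_pos: [0.4752, 0.4005, 0.0056]
eef_rot: [-180.0, -0.0, -175.1]
force: [-0.1, 0.3, 0.8]
gripper_width: 0.0272
grip_force: 0.0
```

```bash
python3 -m jog '[{"dp":[0,0,0],"roll":0,"claw":0.1},{"dp":[0,0,0],"roll":0,"claw":0.1},{"dp":[0,0,0],"roll":0,"claw":0.1},{"dp":[0,0,0],"roll":0,"claw":0.1}]' 25; python3 -m jog '[{"dp":[0,0,-0.02],"roll":0,"claw":0.1},{"dp":[0,0,-0.1],"roll":0,"claw":0.1},{"dp":[0,0,-0.2],"roll":0,"claw":0.1},{"dp":[0,0,-0.25],"roll":0,"claw":0.1},{"dp":[0,0,-0.25],"roll":0,"claw":0.1}]'; python3 go.py .4733 .4026 .004 185;python3 go.py .4654 -.2502 .11 169.6
```

```text
t: 3.45
ee_pos: [0.4751, 0.4005, 0.0056]
eef_rot: [-180.0, -0.0, -175.1]
force: [-0.4, 0.9, -0.3]
gripper_width: 0.0092
grip_force: 0.0
t: 4.08
ee_pos: [0.4763, 0.4016, 0.108]
eef_rot: [179.8, 0.2, -175.1]
force: [-1.6, 0.5, -0.6]
gripper_width: 0.0094
grip_force: 0.0
t 4.08 dp [0.0083 0.0024 0.2599] roll -0.0019 rows>= 1.7
t 4.08 dp [ 0.166  -1.6212 -0.0104] roll 0.2548 rows>= 10.4
```

```bash
python3 - <<'E'
from cell import eyes,readout
import cv2, numpy as np
w=eyes.camera("wrist")["color"]; t=eyes.camera("top")["color"]
cv2.imwrite("pics/m1.png",np.vstack([cv2.resize(w[:, :],(400,300)),cv2.resize(t[130:280,60:260],(400,300))]))
E
```

```text
(no output)
```

View pics/m1.png

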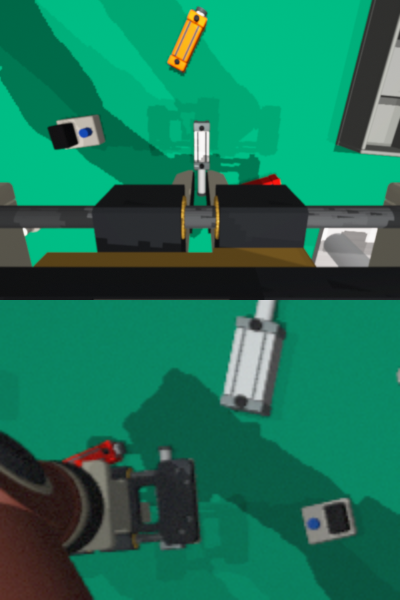

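```bash
python3 look.py w2 .022 .011 .4745 .4007; python3 - <<'E'
from cell import eyes,readout
from h import *
for _ in range(1): st=readout.get_state(); print(st["ee_pos"],st["joint_positions"],st["eef_rot"])
c=eyes.camera("side"); K=np.array([[c["fx"],0,c["cx"]],[0,c["fy"],c["cy"]],[0,0,1.]])
img=c["color"].copy()
Rt=Ro.from_euler("xyz",st["eef_rot"],degrees=True).as_matrix()
P=np.array([st["ee_pos"],st["ee_pos"]-Rt[:,2]*.084,[.4733,.4026,.011]])
p=cv2.projectPoints(P,cv2.Rodrigues(np.array(c["R"]))[0],np.array(c["t"]),K,np.array(c["distortion"]))[0].reshape(-1,2); print(p)
u,v=p[0].astype(int); x0,y0=max(u-70,0),max(v-70,0); s=5
crop=cv2.resize(img[y0:y0+110,x0:x0+140],None,fx=s,fy=s)
for q,col in zip(p,[(0,0,255),(255,0,0),(0,255,255)]): cv2.circle(crop,tuple(((q-[x0,y0])*s).astype(int).tolist()),6,col,2)
cv2.imwrite("pics/s1.png",crop)
E
```

```text
[0.4748 0.4001 0.1052] [-180.    -0.  -175.1] ctr 0.4974 0.4364 size 121.4 84.9 axis 4.9
[0.47450841 0.39986136 0.10459337] [-37.6744573   37.87455503  -7.46603369  92.29795561   5.94805638
  50.34460416  47.49946968] [-1.79919298e+02 -1.00008361e-01 -1.75105957e+02]
[[250.3860713  134.91256545]
 [247.8011359  108.76814844]
 [252.34109441 161.08918575]]
```

View pics/s1.png

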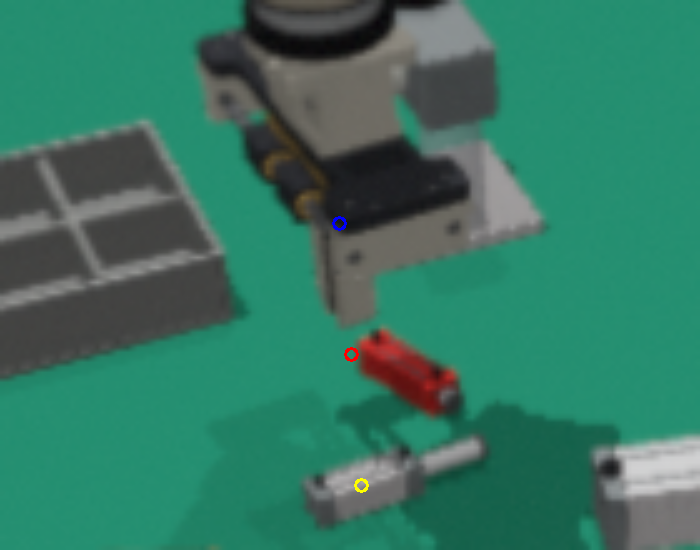

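The side picture shows the cylinder untouched, at (362,490) in the crop. The fingertips end at (350,322), about 6 px or 20 mm above the reported TCP projection at (351,354). So the fingers closed above the body. I'll check the tool length before going on.

```bash
python3 - <<'E'
from cell import env,readout,eyes
from h import *
print(env.tcp_to_grasp,[a for a in dir(env) if a[0]!='_'])
c=eyes.camera("wrist"); print(np.array(c["mount"]).round(4).tolist())
# TCP projection + points behind, wrist picture
M=np.linalg.inv(np.array(c["mount"])); K=np.array([[c["fx"],0,c["cx"]],[0,c["fy"],c["cy"]],[0,0,1.]])
img=c["color"].copy()
for z,col in [(0,(0,0,255)),(-.02,(0,255,255)),(-.04,(255,0,0))]:
    q=M@[0,0,z,1]; p=K@(q[:3]/q[2]); print(z,p[:2].round(1)); cv2.circle(img,tuple(p[:2].astype(int).tolist()),3,col,1)
cv2.imwrite("pics/w3.png",cv2.resize(img[180:360,220:420],None,fx=4,fy=4)[:600])
E
```

```text
0.0188 ['IKError', 'tcp_to_grasp']
[[-0.0008, -0.9679, -0.2514, 0.0704], [1.0, -0.0009, 0.0, -0.0013], [-0.0003, -0.2514, 0.9679, -0.1948], [0.0, 0.0, 0.0, 1.0]]
0 [321.9 271.7]
-0.02 [322.1 284. ]
-0.04 [322.4 299.2]
```

View pics/w3.png

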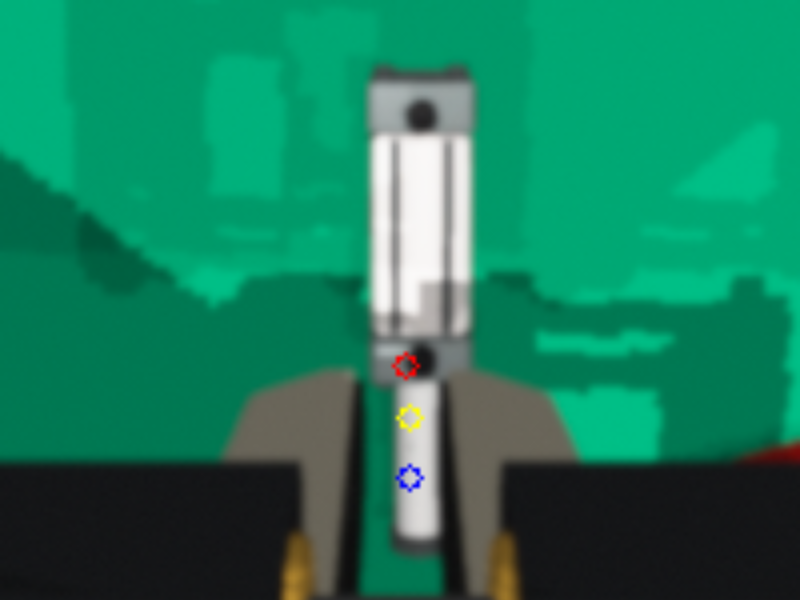

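Both cameras agree that the real fingertips end about 20 mm behind the reported TCP, so I'll descend 20 mm lower in reported z and watch the force.

```bash
python3 go.py .4733 .4026 -.010 185; python3 -m jog '[{"dp":[0.001,-0.005,0],"roll":0,"claw":1},{"dp":[0.001,-0.005,0],"roll":0,"claw":1},{"dp":[0.001,-0.005,0],"roll":0,"claw":1},{"dp":[0.001,-0.005,0],"roll":0,"claw":0.8},{"dp":[0.001,-0.005,0.1],"roll":0,"claw":0.8},{"dp":[0.001,-0.005,0.2],"roll":0,"claw":0.8},{"dp":[0.001,-0.005,0.24],"roll":0,"claw":0.8},{"dp":[0.001,-0.005,0.26],"roll":0,"claw":0.8},{"dp":[0.001,-0.005,0.27],"roll":0,"claw":0.8},{"dp":[0.001,-0.005,0.277],"roll":0,"claw":0.8},{"dp":[0.001,-0.005,0.282],"roll":0,"claw":0.8},{"dp":[0.001,-0.005,0.287],"roll":0,"claw":0.8},{"dp":[0.001,-0.005,0.287],"roll":0,"claw":0.8}]'
```

```text
t 4.33 dp [0.0016 0.0075 0.2856] roll -0.0017 rows>= 1.8
t: 5.95
ee_pos: [0.4749, 0.3985, -0.0091]
eef_rot: [-180.0, -0.0, -175.1]
force: [-0.0, -0.4, -0.5]
gripper_width: 0.0745
grip_force: 0.0
```

```bash
python3 -m jog '[{"dp":[0.003,0.01,0.004],"roll":0,"claw":0.8},{"dp":[0.003,0.01,0.008],"roll":0,"claw":0.8},{"dp":[0.003,0.01,0.012],"roll":0,"claw":0.8},{"dp":[0.003,0.01,0.012],"roll":0,"claw":0.5},{"dp":[0.003,0.01,0.012],"roll":0,"claw":0.1},{"dp":[0.003,0.01,0.012],"roll":0,"claw":0.1},{"dp":[0.003,0.01,0.012],"roll":0,"claw":0.1},{"dp":[0.003,0.01,0.012],"roll":0,"claw":0.1},{"dp":[0.003,0.01,0.012],"roll":0,"claw":0.1},{"dp":[0.003,0.01,0.012],"roll":0,"claw":0.1},{"dp":[0.003,0.01,0.012],"roll":0,"claw":0.1}]' 25
```

```text
t: 7.32
ee_pos: [0.4734, 0.4026, -0.0139]
eef_rot: [180.0, 0.0, -175.1]
force: [0.4, 0.7, -1.3]
gripper_width: 0.0203
grip_force: 25.0
```

```bash
python3 -m jog '[{"dp":[0,0,-0.02],"roll":0,"claw":0.1},{"dp":[0,0,-0.08],"roll":0,"claw":0.1},{"dp":[0,0,-0.2],"roll":0,"claw":0.1},{"dp":[0,0,-0.3],"roll":0,"claw":0.1},{"dp":[0,0,-0.3],"roll":0,"claw":0.1}]'; python3 go.py .4654 -.2502 .11 169.6
```

```text
t: 7.95
ee_pos: [0.4754, 0.4041, 0.1102]
eef_rot: [179.7, 0.4, -175.1]
force: [0.2, -0.0, -1.1]
gripper_width: 0.0203
grip_force: 25.0
t 7.95 dp [ 0.164  -1.6278 -0.0085] roll 0.2546 rows>= 10.5
```

```bash
python3 -m jog '[{"dp":[0,-0.1,0],"roll":0.05,"claw":0.1},{"dp":[0,-0.25,0],"roll":0.1,"claw":0.1},{"dp":[0,-0.4,0],"roll":0.15,"claw":0.1},{"dp":[0,-0.55,0],"roll":0.2,"claw":0.1},{"dp":[0,-0.7,0],"roll":0.25,"claw":0.1},{"dp":[0,-0.8,0],"roll":0.255,"claw":0.1},{"dp":[0,-0.8,0],"roll":0.255,"claw":0.1}]'; python3 go.py .54 -.25 .11 169.6
```

```text
t: 8.82
ee_pos: [0.4998, 0.0783, 0.105]
eef_rot: [-179.8, -0.1, 169.1]
force: [1.2, 0.8, -0.8]
gripper_width: 0.0203
grip_force: 25.0
t 8.82 dp [-0.2534 -0.7871 -0.01  ] roll -0.0079 rows>= 5.3
```

```bash
python3 -m jog '[{"dp":[-0.04,-0.13,-0.01],"roll":0,"claw":0.1},{"dp":[-0.09,-0.27,-0.01],"roll":0,"claw":0.1},{"dp":[-0.14,-0.42,-0.01],"roll":0,"claw":0.1},{"dp":[-0.18,-0.57,-0.01],"roll":0,"claw":0.1},{"dp":[-0.225,-0.7,-0.01],"roll":-0.008,"claw":0.1},{"dp":[-0.253,-0.787,-0.01],"roll":-0.008,"claw":0.1},{"dp":[-0.253,-0.787,-0.01],"roll":-0.008,"claw":0.1},{"dp":[-0.253,-0.787,-0.01],"roll":-0.008,"claw":0.1},{"dp":[-0.253,-0.787,-0.01],"roll":-0.008,"claw":0.1}]'
cat > cr.py <<'E'
import sys; from go import *; from cell import eyes
# cradle: black rib (z .012) rectangle in ortho grid, + picture
name,gx,gy,rw,rl=sys.argv[1],*map(float,sys.argv[2:6])
st=readout.get_state(); c=eyes.camera("wrist"); S=2500; H=.07; z=.012
g=grid(c,z,gx-H,gx+H,gy-H,gy+H,st,S)
cv2.imwrite(f"pics/{name}.png",np.vstack([g,np.zeros_like(g)])[:350] if 0 else np.hstack([g,cv2.resize(c["color"],(466,350))]))
m=(g.max(2)<60).astype(np.uint8); n,lab,stt,cen=cv2.connectedComponentsWithStats(m)
for i in range(1,n):
    if stt[i,4]<rw*rl*S*S*.4: continue
    q=cv2.findContours((lab==i).astype(np.uint8),0,2)[0][0]; (u,v),(a,b),an=cv2.minAreaRect(q); ang=an if a>b else an+90
    A=np.degrees(np.arctan2(-np.cos(np.radians(ang)),-np.sin(np.radians(ang))))
    print("rib ctr",round(gx+H-v/S,4),round(gy+H-u/S,4),"size",round(max(a,b)/S*1e3,1),round(min(a,b)/S*1e3,1),"axis",round((A+90)%180-90,1))
print(st["ee_pos"].round(4),st["eef_rot"].round(1))
E
python3 cr.py c1 .4654 -.2502 .015 .066
```

```text
t: 9.95
ee_pos: [0.5437, -0.2414, 0.1098]
eef_rot: [179.9, -0.1, 170.3]
force: [0.4, -0.9, -1.6]
gripper_width: 0.0201
grip_force: 25.0
[ 0.5437 -0.2414  0.1098] [ 1.799e+02 -1.000e-01  1.703e+02]
```

View pics/c1.png

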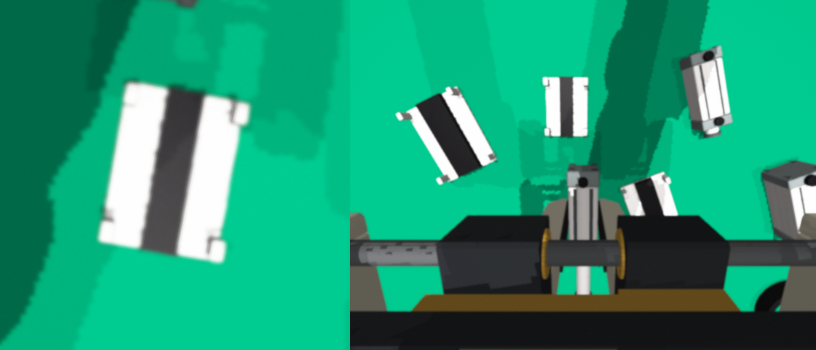

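```bash
sed -i 's/<60/<110/' cr.py; python3 - <<'E'
from h import *
g=cv2.imread("pics/c1.png")[:,:350]; S=2500
m=((g.max(2)<110)).astype(np.uint8); n,lab,stt,cen=cv2.connectedComponentsWithStats(m); i=lab[172,173]
q=cv2.findContours((lab==i).astype(np.uint8),0,2)[0][0]; r=cv2.minAreaRect(q); print(r,.4654+.07-r[0][1]/S,-.2502+.07-r[0][0]/S)
E
python3 go.py .4666 -.2496 .05 170.2
```

```text
((171.70066833496094, 168.9431610107422), (35.87797546386719, 166.54344177246094), 10.750967025756836) 0.4678227355957031 -0.24888026733398433
t 10.0 dp [ 0.1866 -0.0518  0.1499] roll 0.0011 rows>= 1.6
```

```bash
python3 go.py .4675 -.249 .05 169.4;  python3 -m jog '[{"dp":[0.06,-0.02,0],"roll":0.01,"claw":0.1},{"dp":[0.13,-0.035,0.03],"roll":0.015,"claw":0.1},{"dp":[0.184,-0.053,0.1],"roll":0.015,"claw":0.1},{"dp":[0.184,-0.053,0.15],"roll":0.015,"claw":0.1},{"dp":[0.184,-0.053,0.15],"roll":0.015,"claw":0.1},{"dp":[0.184,-0.053,0.15],"roll":0.015,"claw":0.1},{"dp":[0.184,-0.053,0.15],"roll":0.015,"claw":0.1}]';python3 go.py .4675 -.249 .003 169.4
```

```text
t 10.0 dp [ 0.1846 -0.0499  0.1499] roll 0.0144 rows>= 1.6
t: 10.88
ee_pos: [0.4684, -0.2525, 0.051]
eef_rot: [-180.0, 0.1, 169.2]
force: [0.2, 0.1, -0.1]
gripper_width: 0.0206
grip_force: 25.0
t 10.88 dp [0.004  0.0083 0.12  ] roll -0.0029 rows>= 0.8
```

```bash
python3 -m jog '[{"dp":[0.004,0.008,0.03],"roll":0,"claw":0.1},{"dp":[0.004,0.008,0.06],"roll":0,"claw":0.1},{"dp":[0.004,0.008,0.09],"roll":0,"claw":0.1},{"dp":[0.004,0.008,0.11],"roll":0,"claw":0.1},{"dp":[0.004,0.008,0.12],"roll":0,"claw":0.1},{"dp":[0.004,0.008,0.12],"roll":0,"claw":0.1},{"dp":[0.004,0.008,0.12],"roll":0,"claw":0.1}]';python3 go.py .4675 -.249 -.0019 169.4
```

```text
t: 11.75
ee_pos: [0.4666, -0.2493, 0.0023]
eef_rot: [-180.0, 0.0, 169.2]
force: [0.7, -0.6, -1.1]
gripper_width: 0.0203
grip_force: 25.0
t 11.75 dp [-0.0022  0.0011  0.0106] roll -0.0038 rows>= 0.1
```

```bash
python3 -m jog '[{"dp":[-0.002,0.001,0.003],"roll":0,"claw":0.1},{"dp":[-0.002,0.001,0.006],"roll":0,"claw":0.1},{"dp":[-0.002,0.001,0.009],"roll":0,"claw":0.1},{"dp":[-0.002,0.001,0.011],"roll":0,"claw":0.1},{"dp":[-0.002,0.001,0.011],"roll":0,"claw":0.1}]'
```

```text
t: 12.38
ee_pos: [0.4671, -0.2489, -0.002]
eef_rot: [-180.0, 0.0, 169.2]
force: [0.2, 0.4, 4.0]
gripper_width: 0.0202
grip_force: 25.0
```

Contact at 4 N, so the cylinder is resting in the cradle. Releasing and rising.

```bash
python3 -m jog '[{"dp":[0,0,0],"roll":0,"claw":0.3},{"dp":[0,0,0],"roll":0,"claw":0.4},{"dp":[0,0,0],"roll":0,"claw":0.5},{"dp":[0,0,0],"roll":0,"claw":0.6},{"dp":[0,0,0],"roll":0,"claw":0.7},{"dp":[0,0,-0.03],"roll":0,"claw":0.7},{"dp":[0,0,-0.1],"roll":0,"claw":0.7},{"dp":[0,0,-0.25],"roll":0,"claw":0.8},{"dp":[0,0,-0.4],"roll":0,"claw":0.9},{"dp":[0,0,-0.4],"roll":0,"claw":1}]'; python3 - <<'E'
from cell import eyes,readout
from h import *
st=readout.get_state();c=eyes.camera("wrist")
g=grid(c,.034,.467-.07,.467+.07,-.249-.07,-.249+.07,st,3000); cv2.imwrite("pics/p1.png",g)
E
python3 go.py .4565 .079 .17 187.2
```

```text
t: 13.62
ee_pos: [0.4706, -0.2505, 0.1634]
eef_rot: [-179.8, 0.7, 169.2]
force: [0.2, -0.5, -1.1]
gripper_width: 0.0892
grip_force: 0.0
t 13.68 dp [ 0.1837  0.801  -0.026 ] roll -0.3005 rows>= 5.3
```

View pics/p1.png

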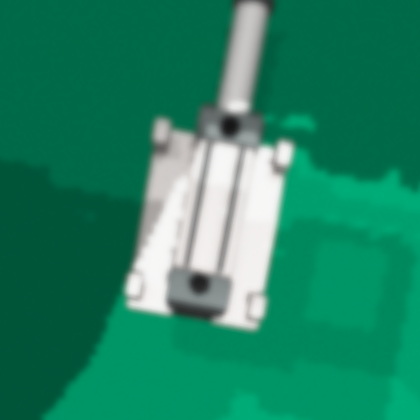

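The small one lies ports up between the ears, at about (210,210) in the crop. I'll check its centring from the top camera once the arm has moved off toward the medium cylinder.

```bash
python3 -m jog '[{"dp":[0.03,0.12,-0.02],"roll":-0.05,"claw":1},{"dp":[0.06,0.27,-0.02],"roll":-0.1,"claw":1},{"dp":[0.09,0.42,-0.02],"roll":-0.16,"claw":1},{"dp":[0.12,0.56,-0.02],"roll":-0.22,"claw":1},{"dp":[0.15,0.7,-0.02],"roll":-0.27,"claw":1},{"dp":[0.184,0.8,-0.026],"roll":-0.3,"claw":1},{"dp":[0.184,0.8,-0.026],"roll":-0.3,"claw":1},{"dp":[0.184,0.8,-0.026],"roll":-0.3,"claw":1}]'
python3 look.py w4 .032 .014 .4565 .079
python3 - <<'E'
from h import *; from cell import eyes
c=eyes.camera("top"); s=4000
a=grid(c,.034,.467-.06,.467+.08,-.249-.05,-.249+.05,None,s); b=grid(c,.022,.467-.06,.467+.08,-.249-.05,-.249+.05,None,s)
w=cv2.imread("pics/w4.png"); v=np.hstack([a,b]); w=cv2.resize(w,(0,0),fx=v.shape[0]/w.shape[0]/1.4,fy=v.shape[0]/w.shape[0]/1.4)
o=np.zeros((560,800+w.shape[1],3),np.uint8); o[:,:800]=v; o[:w.shape[0],800:]=w
print(o.shape); cv2.imwrite("pics/p2.png",cv2.resize(o,None,fx=.66,fy=.66))
E
```

```text
t: 14.68
ee_pos: [0.4542, 0.0781, 0.1671]
eef_rot: [-179.9, -0.1, -172.9]
force: [0.6, -0.5, 0.5]
gripper_width: 0.0929
grip_force: 0.0
[0.4542 0.0781 0.1671] [-1.799e+02 -1.000e-01 -1.729e+02] ctr 0.4554 0.0783 size 85.7 31.7 axis 7.4Traceback (most recent call last):
  File "<stdin>", line 5, in <module>
ValueError: could not broadcast input array from shape (560,798,3) into shape (560,800,3)
```

```bash
python3 - <<'E'
from h import *; from cell import eyes
c=eyes.camera("top"); s=4000
f=lambda z: grid(c,z,.467-.06,.467+.08,-.249-.05,-.249+.05,None,s)
v=np.hstack([f(.034),f(.022)]); w=cv2.imread("pics/w4.png")
o=np.zeros((560,v.shape[1]+400,3),np.uint8); o[:v.shape[0],:v.shape[1]]=v[:560]; o[:400,-400:]=cv2.resize(w,(400,400))
cv2.imwrite("pics/p2.png",cv2.resize(o,None,fx=.66,fy=.66))
E
```

```text
(no output)
```

View pics/p2.png

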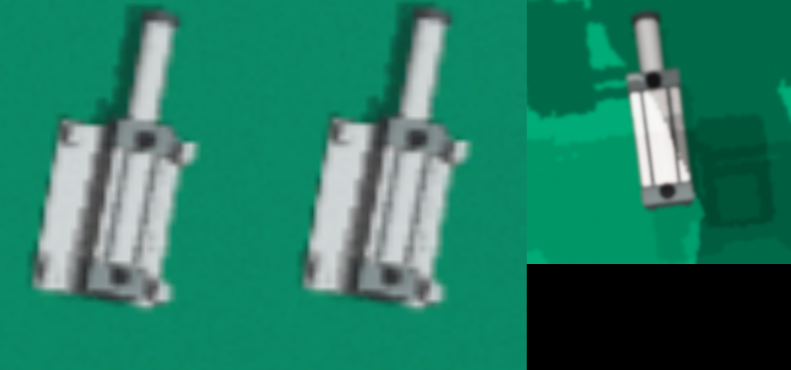

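The small one sits roughly 2 mm toward the rod and 2 mm sideways of centre, from ears (339,132), (458,150), (312,283), (430,293) against the body. I'll measure that better later. The medium body (right panel, 640–690 × 75–205) is next, using its two ports as reference points.

```bash
cat > ports.py <<'E'
import sys; from go import *; from cell import eyes
# ports.py name h gx gy : port midpoint on plane h (top of ports)
name,h,gx,gy=sys.argv[1],*map(float,sys.argv[2:5])
st=readout.get_state(); c=eyes.camera("wrist"); S=4000; H=.07
g=grid(c,h,gx-H,gx+H,gy-H,gy+H,st,S); cv2.imwrite(f"pics/{name}.png",g)
hsv=cv2.cvtColor(g,cv2.COLOR_BGR2HSV)
m=((g.max(2)<75)).astype(np.uint8); n,lab,stt,cen=cv2.connectedComponentsWithStats(m)
for i in range(1,n):
    if 150<stt[i,4]<3000 and .5<stt[i,2]/stt[i,3]<2: print("blob mm",(stt[i,2:4]/S*1e3).round(1),"xy",round(gx+H-cen[i][1]/S,4),round(gy+H-cen[i][0]/S,4))
print(st["ee_pos"].round(4),st["eef_rot"].round(1))
E
python3 ports.py q1 .038 .4545 .0785; python3 go.py .4535 .0785 -.012 187.3
```

```text
blob mm [9.8 9.5] xy 0.4862 0.082
blob mm [8.5 7.8] xy 0.4206 0.0738
[0.4548 0.0774 0.1676] [-1.799e+02 -1.000e-01 -1.730e+02]
t 14.88 dp [0.0028 0.0029 0.4492] roll -0.005 rows>= 2.9
```

```bash
python3 -m jog '[{"dp":[0.002,0.002,0.12],"roll":0,"claw":1},{"dp":[0.002,0.002,0.24],"roll":0,"claw":1},{"dp":[0.002,0.002,0.35],"roll":0,"claw":1},{"dp":[0.002,0.002,0.41],"roll":0,"claw":1},{"dp":[0.002,0.002,0.44],"roll":0,"claw":1},{"dp":[0.002,0.002,0.45],"roll":0,"claw":1},{"dp":[0.002,0.002,0.45],"roll":0,"claw":0.9},{"dp":[0.002,0.002,0.45],"roll":0,"claw":0.8}]' 25; python3 go.py .4534 .0779 -.012 187.1
```

```text
t: 15.88
ee_pos: [0.4548, 0.08, -0.0111]
eef_rot: [180.0, 0.1, -172.8]
force: [-0.1, -0.6, -0.3]
gripper_width: 0.0784
grip_force: 0.0
t 15.88 dp [ 0.0041 -0.0048  0.0023] roll 0.001 rows>= 0.0
```

```bash
python3 -m jog '[{"dp":[0.004,-0.005,0.002],"roll":0,"claw":0.7},{"dp":[0.004,-0.005,0.002],"roll":0,"claw":0.5},{"dp":[0.004,-0.005,0.002],"roll":0,"claw":0.2},{"dp":[0.004,-0.005,0.002],"roll":0,"claw":0.2},{"dp":[0.004,-0.005,0.002],"roll":0,"claw":0.2},{"dp":[0.004,-0.005,0.002],"roll":0,"claw":0.2},{"dp":[0.004,-0.005,0.002],"roll":0,"claw":0.2},{"dp":[0.004,-0.005,0.002],"roll":0,"claw":0.2},{"dp":[0.004,-0.005,0.002],"roll":0,"claw":0.2}]' 30
python3 -m jog '[{"dp":[0,0,-0.02],"roll":0,"claw":0.2},{"dp":[0,0,-0.08],"roll":0,"claw":0.2},{"dp":[0,0,-0.2],"roll":0,"claw":0.2},{"dp":[0,0,-0.32],"roll":0,"claw":0.2},{"dp":[0,0,-0.32],"roll":0,"claw":0.2},{"dp":[0,0,-0.32],"roll":0,"claw":0.2}]'; python3 go.py .68 -.145 .12 191.7
```

```text
t: 17.0
ee_pos: [0.4527, 0.078, -0.0128]
eef_rot: [180.0, 0.0, -172.8]
force: [-0.7, 1.2, 0.5]
gripper_width: 0.0297
grip_force: 30.0
t: 17.75
ee_pos: [0.4516, 0.077, 0.1147]
eef_rot: [-180.0, -0.1, -172.9]
force: [-0.0, -0.4, -2.6]
gripper_width: 0.0297
grip_force: 30.0
t 17.75 dp [-0.4976 -0.6217 -0.0138] roll -0.076 rows>= 5.1
```

```bash
python3 -m jog '[{"dp":[-0.08,-0.1,-0.01],"roll":-0.01,"claw":0.2},{"dp":[-0.16,-0.2,-0.01],"roll":-0.03,"claw":0.2},{"dp":[-0.25,-0.31,-0.01],"roll":-0.05,"claw":0.2},{"dp":[-0.34,-0.42,-0.01],"roll":-0.07,"claw":0.2},{"dp":[-0.42,-0.53,-0.014],"roll":-0.076,"claw":0.2},{"dp":[-0.5,-0.62,-0.014],"roll":-0.076,"claw":0.2},{"dp":[-0.5,-0.62,-0.014],"roll":-0.076,"claw":0.2},{"dp":[-0.5,-0.62,-0.014],"roll":-0.076,"claw":0.2},{"dp":[-0.5,-0.62,-0.014],"roll":-0.076,"claw":0.2},{"dp":[-0.5,-0.62,-0.014],"roll":-0.076,"claw":0.2}]'
python3 cr.py c2 .608 -.164 .022 .08; python3 cr.py c2b .608 -.164 .022 .08
```

```text
t: 19.0
ee_pos: [0.6816, -0.1421, 0.1209]
eef_rot: [180.0, -0.0, -168.2]
force: [0.1, -0.6, -1.8]
gripper_width: 0.0298
grip_force: 30.0Traceback (most recent call last):
  File "cr.py", line 6, in <module>
    cv2.imwrite(f"pics/{name}.png",np.vstack([g,np.zeros_like(g)])[:350] if 0 else np.hstack([g,cv2.resize(c["color"],(466,350))]))
                                                                                   ~~~~~~~~~^^^^^^^^^^^^^^^^^^^^^^^^^^^^^^^^^^^^^^
    return _nx.concatenate(arrs, 1, dtype=dtype, casting=casting)
           ~~~~~~~~~~~~~~~^^^^^^^^^^^^^^^^^^^^^^^^^^^^^^^^^^^^^^^
ValueError: all the input array dimensions except for the concatenation axis must match exactly, but along dimension 0, the array at index 0 has size 349 and the array at index 1 has size 350
Traceback (most recent call last):
  File "cr.py", line 6, in <module>
    cv2.imwrite(f"pics/{name}.png",np.vstack([g,np.zeros_like(g)])[:350] if 0 else np.hstack([g,cv2.resize(c["color"],(466,350))]))
                                                                                   ~~~~~~~~~^^^^^^^^^^^^^^^^^^^^^^^^^^^^^^^^^^^^^^
ValueError: all the input array dimensions except for the concatenation axis must match exactly, but along dimension 0, the array at index 0 has size 349 and the array at index 1 has size 350
```

```bash
sed -i 's/^cv2.imwrite.*/cv2.imwrite(f"pics\/{name}.png",g); cv2.imwrite(f"pics\/{name}r.png",c["color"])/' cr.py
python3 cr.py c2 .608 -.164 .022 .08; python3 - <<'E'
from h import *; from cell import eyes
# held cylinder's front port in tool frame
c=eyes.camera("wrist"); M=np.array(c["mount"]); c2=dict(c); c2["R"]=M[:3,:3].T; c2["t"]=-M[:3,:3].T@M[:3,3]
z=-.0128-.038
P=lambda px: ray(c2,px,z)
img=c["color"]; m=((img.max(2)<60)).astype(np.uint8); n,lab,s,cen=cv2.connectedComponentsWithStats(m)
for i in range(1,n):
    if 40<s[i,4]<800 and abs(cen[i][0]-320)<40 and 150<cen[i][1]<330: print(s[i],cen[i].round(1),(P([cen[i]])*1e3).round(1))
E
```

```text
rib ctr 0.6084 -0.1374 size 139.2 86.8 axis 0.0
[ 0.6819 -0.1426  0.1212] [-180.    -0.  -168.2]
[290 220  11   5  49] [295.2 222.1] [[ 41.3 -11.8 -50.8]]
[339 220  12   5  54] [344.5 222. ] [[ 41.3   9.6 -50.8]]
[309 231  22  21 367] [319.7 241.1] [[ 32.7  -1.2 -50.8]]
[302 253   3  64 112] [302.9 283.6] [[ 12.7  -8.9 -50.8]]
```

```bash
python3 - <<'E'
from h import *
g=cv2.imread("pics/c2.png"); S=2500
for T in (60,70,80,95):
    m=(g.max(2)<T).astype(np.uint8); n,lab,s,c=cv2.connectedComponentsWithStats(m); i=np.argsort(-s[1:,4])[:2]+1
    for k in i:
        if s[k,4]>2000:
            r=cv2.minAreaRect(max(cv2.findContours((lab==k).astype(np.uint8),0,2)[0],key=cv2.contourArea)); print(T,s[k],np.round(r[0],1),(np.array(r[1])/S*1e3).round(1),round(r[2],1),"xy",round(.608+.07-r[0][1]/S,4),round(-.164+.07-r[0][0]/S,4))
cv2.imwrite("pics/v2.png",np.hstack([g,cv2.resize(cv2.imread("pics/c2r.png"),(448,g.shape[0]))]))
E
```

```text
60 [ 128   70   76  204 9012] [173.9 171.6] [79.6 20.9] 77.9 xy 0.6093 -0.1636
70 [ 127   69   78  206 9338] [173.1 171.7] [80.3 21.7] 78.4 xy 0.6093 -0.1633
70 [  56    0  141   45 3342] [127.8  19.7] [12.3 56.6] 78.7 xy 0.6701 -0.1451
80 [  126    68    87   208 10018] [174.1 171. ] [81.  22.7] 77.9 xy 0.6096 -0.1636
80 [  53    0  145   47 3929] [126.9  19.3] [14.1 58. ] 78.5 xy 0.6703 -0.1448
95 [   44     0   173   277 20312] [130.2 136.4] [113.6  61.6] 86.1 xy 0.6234 -0.1461
```

View pics/v2.png

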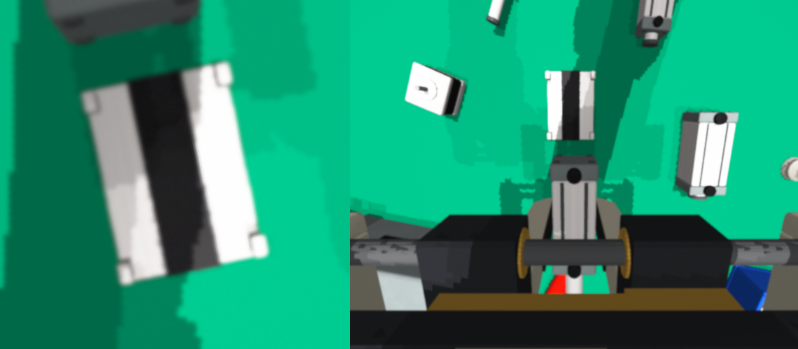

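The medium cradle rib is centred at (174,171) in the crop, i.e. (0.6093, −0.1634), axis 11.8° and size 80×21.7 mm, which fits. The held cylinder sits 1.2 mm off in tool y, and I'll compensate for that.

```bash
python3 go.py .6088 -.1623 .05 191.8
```

```text
t 19.2 dp [ 0.1891 -0.0098  0.178 ] roll -0.0006 rows>= 1.7
```

```bash
python3 -m jog '[{"dp":[0.06,0,0],"roll":0,"claw":0.2},{"dp":[0.13,-0.005,0.03],"roll":0,"claw":0.2},{"dp":[0.189,-0.01,0.1],"roll":0,"claw":0.2},{"dp":[0.189,-0.01,0.178],"roll":0,"claw":0.2},{"dp":[0.189,-0.01,0.178],"roll":0,"claw":0.2},{"dp":[0.189,-0.01,0.178],"roll":0,"claw":0.2},{"dp":[0.189,-0.01,0.178],"roll":0,"claw":0.2}]';python3 go.py .6088 -.1623 .004 191.8
```

```text
t: 20.08
ee_pos: [0.6105, -0.1625, 0.0513]
eef_rot: [-179.9, 0.2, -168.2]
force: [0.5, 0.6, -2.5]
gripper_width: 0.0299
grip_force: 30.0
t 20.07 dp [0.0045 0.0014 0.1182] roll -0.0007 rows>= 0.8
```

```bash
python3 -m jog '[{"dp":[0.004,0.001,0.03],"roll":0,"claw":0.2},{"dp":[0.004,0.001,0.06],"roll":0,"claw":0.2},{"dp":[0.004,0.001,0.09],"roll":0,"claw":0.2},{"dp":[0.004,0.001,0.11],"roll":0,"claw":0.2},{"dp":[0.004,0.001,0.118],"roll":0,"claw":0.2},{"dp":[0.004,0.001,0.118],"roll":0,"claw":0.2},{"dp":[0.004,0.001,0.118],"roll":0,"claw":0.2}]';python3 go.py .6088 -.1623 -.001 191.8
```

```text
t: 20.95
ee_pos: [0.6077, -0.1626, 0.0029]
eef_rot: [-180.0, 0.0, -168.3]
force: [-0.0, -0.1, -2.1]
gripper_width: 0.0296
grip_force: 30.0
t 20.95 dp [-0.0028  0.0002  0.0097] roll -0.0012 rows>= 0.1
```

```bash
python3 -m jog '[{"dp":[-0.003,0,0.003],"roll":0,"claw":0.2},{"dp":[-0.003,0,0.006],"roll":0,"claw":0.2},{"dp":[-0.003,0,0.009],"roll":0,"claw":0.2},{"dp":[-0.003,0,0.011],"roll":0,"claw":0.2},{"dp":[-0.003,0,0.011],"roll":0,"claw":0.2}]'
```

```text
t: 21.58
ee_pos: [0.6085, -0.1623, -0.0007]
eef_rot: [-180.0, 0.0, -168.3]
force: [-1.7, 0.2, 4.9]
gripper_width: 0.0299
grip_force: 30.0
```

```bash
python3 -m jog '[{"dp":[0,0,0],"roll":0,"claw":0.4},{"dp":[0,0,0],"roll":0,"claw":0.5},{"dp":[0,0,0],"roll":0,"claw":0.6},{"dp":[0,0,0],"roll":0,"claw":0.7},{"dp":[0,0,0],"roll":0,"claw":0.8},{"dp":[0,0,-0.03],"roll":0,"claw":0.8},{"dp":[0,0,-0.1],"roll":0,"claw":0.9},{"dp":[0,0,-0.25],"roll":0,"claw":1},{"dp":[0,0,-0.4],"roll":0,"claw":1},{"dp":[0,0,-0.4],"roll":0,"claw":1},{"dp":[0,0,-0.4],"roll":0,"claw":1}]'; python3 ports.py q2 .050 .6093 -.1634; python3 go.py .629 .308 .18 169.2
```

```text
t: 22.95
ee_pos: [0.6079, -0.1623, 0.1582]
eef_rot: [-180.0, -0.0, -168.3]
force: [0.8, -0.3, -0.6]
gripper_width: 0.0932
grip_force: 0.0
blob mm [9.8 9.8] xy 0.6416 -0.1565
[ 0.6079 -0.1623  0.1582] [-180.    -0.  -168.3]
t 23.0 dp [-0.2922  1.1398 -0.0572] roll 0.3756 rows>= 7.5
```

The port puts the medium body centre at (0.6093, −0.1632), which is the cradle centre. Now the large one.

```bash
python3 -m jog '[{"dp":[-0.03,0.12,-0.05],"roll":0.05,"claw":1},{"dp":[-0.07,0.27,-0.05],"roll":0.1,"claw":1},{"dp":[-0.11,0.42,-0.05],"roll":0.16,"claw":1},{"dp":[-0.15,0.57,-0.05],"roll":0.22,"claw":1},{"dp":[-0.19,0.72,-0.05],"roll":0.28,"claw":1},{"dp":[-0.23,0.87,-0.05],"roll":0.34,"claw":1},{"dp":[-0.26,1,-0.057],"roll":0.376,"claw":1},{"dp":[-0.26,1,-0.057],"roll":0.376,"claw":1}]'; python3 go.py .629 .308 .18 169.2
```

```text
t: 24.0
ee_pos: [0.6254, 0.2583, 0.1782]
eef_rot: [179.9, -0.3, 169.8]
force: [0.6, 0.4, -0.5]
gripper_width: 0.0929
grip_force: 0.0
t 24.0 dp [ 0.0132  0.1238 -0.0041] roll 0.0097 rows>= 0.8
```

```bash
python3 -m jog '[{"dp":[0.01,0.1,0],"roll":0.01,"claw":1},{"dp":[0.01,0.122,0],"roll":0.01,"claw":1},{"dp":[0.01,0.122,0],"roll":0.01,"claw":1},{"dp":[0.01,0.122,0],"roll":0.01,"claw":1},{"dp":[0.01,0.122,0],"roll":0.01,"claw":1}]'; python3 ports.py q3 .050 .629 .308; python3 look.py w5 .044 .018 .629 .308
```

```text
t: 24.62
ee_pos: [0.6347, 0.2972, 0.181]
eef_rot: [-179.9, 0.0, 168.4]
force: [-1.3, -1.3, 1.0]
gripper_width: 0.0928
grip_force: 0.0
blob mm [13. 12.] xy 0.6708 0.3041
blob mm [9.2 6. ] xy 0.6214 0.2623
blob mm [11.8 13. ] xy 0.5915 0.3198
[0.6347 0.2972 0.181 ] [-179.9    0.   168.4]
[0.6346 0.2976 0.181 ] [-180.     0.   168.5] ctr 0.6334 0.3114 size 99.8 43.4 axis -11.0
```

```bash
python3 go.py .6312 .312 .06 168.9; python3 go.py .6312 .312 -.010 168.9
```

```text
t 24.73 dp [0.0151 0.0328 0.3026] roll -0.0068 rows>= 2.0
t 24.73 dp [0.0152 0.0329 0.4776] roll -0.0068 rows>= 3.1
```

```bash
python3 -m jog '[{"dp":[0.015,0.033,0.08],"roll":-0.007,"claw":1},{"dp":[0.015,0.033,0.18],"roll":-0.007,"claw":1},{"dp":[0.015,0.033,0.25],"roll":-0.007,"claw":1},{"dp":[0.015,0.033,0.25],"roll":-0.007,"claw":1},{"dp":[0.015,0.033,0.25],"roll":-0.007,"claw":1}]'; python3 go.py .6312 .312 -.010 168.9
```

```text
t: 25.35
ee_pos: [0.6319, 0.3137, 0.0824]
eef_rot: [179.9, 0.1, 169.0]
force: [-1.0, 0.5, -0.0]
gripper_width: 0.0928
grip_force: 0.0
t 25.35 dp [ 0.0014 -0.0048  0.2309] roll 0.0012 rows>= 1.5
```

```bash
python3 -m jog '[{"dp":[0.001,-0.005,0.08],"roll":0,"claw":1},{"dp":[0.001,-0.005,0.15],"roll":0,"claw":1},{"dp":[0.001,-0.005,0.2],"roll":0,"claw":1},{"dp":[0.001,-0.005,0.225],"roll":0,"claw":1},{"dp":[0.001,-0.005,0.23],"roll":0,"claw":1},{"dp":[0.001,-0.005,0.23],"roll":0,"claw":0.9},{"dp":[0.001,-0.005,0.23],"roll":0,"claw":0.8},{"dp":[0.001,-0.005,0.23],"roll":0,"claw":0.7}]'; python3 go.py .6312 .312 -.010 168.9
```

```text
t: 26.35
ee_pos: [0.6305, 0.3117, -0.0105]
eef_rot: [180.0, 0.0, 169.0]
force: [0.0, 0.0, -0.0]
gripper_width: 0.0692
grip_force: 0.0
t 26.35 dp [-0.0016  0.0011 -0.0012] roll 0.0016 rows>= 0.0
```

```bash
python3 -m jog '[{"dp":[-0.002,0.001,0],"roll":0,"claw":0.6},{"dp":[-0.002,0.001,0],"roll":0,"claw":0.5},{"dp":[-0.002,0.001,0],"roll":0,"claw":0.3},{"dp":[-0.002,0.001,0],"roll":0,"claw":0.3},{"dp":[-0.002,0.001,0],"roll":0,"claw":0.3},{"dp":[-0.002,0.001,0],"roll":0,"claw":0.3},{"dp":[-0.002,0.001,0],"roll":0,"claw":0.3}]' 35
python3 -m jog '[{"dp":[0,0,-0.02],"roll":0,"claw":0.3},{"dp":[0,0,-0.08],"roll":0,"claw":0.3},{"dp":[0,0,-0.2],"roll":0,"claw":0.3},{"dp":[0,0,-0.32],"roll":0,"claw":0.3},{"dp":[0,0,-0.32],"roll":0,"claw":0.3},{"dp":[0,0,-0.32],"roll":0,"claw":0.3}]'; python3 go.py .55 -.375 .125 194.5
```

```text
t: 27.22
ee_pos: [0.6309, 0.3121, -0.0111]
eef_rot: [180.0, 0.0, 169.0]
force: [0.4, 1.6, -1.0]
gripper_width: 0.0411
grip_force: 35.0
t: 27.98
ee_pos: [0.6295, 0.3101, 0.115]
eef_rot: [-179.8, -0.2, 169.0]
force: [0.5, -0.6, -4.3]
gripper_width: 0.0411
grip_force: 35.0
t 27.98 dp [-0.1324 -1.7192 -0.019 ] roll -0.4254 rows>= 11.0
```

```bash
python3 -m jog '[{"dp":[-0.01,-0.08,-0.02],"roll":-0.02,"claw":0.3},{"dp":[-0.02,-0.2,-0.02],"roll":-0.05,"claw":0.3},{"dp":[-0.03,-0.33,-0.02],"roll":-0.08,"claw":0.3},{"dp":[-0.04,-0.46,-0.02],"roll":-0.11,"claw":0.3},{"dp":[-0.05,-0.6,-0.02],"roll":-0.14,"claw":0.3},{"dp":[-0.06,-0.74,-0.02],"roll":-0.17,"claw":0.3},{"dp":[-0.06,-0.85,-0.02],"roll":-0.2,"claw":0.3},{"dp":[-0.06,-0.9,-0.02],"roll":-0.22,"claw":0.3},{"dp":[-0.06,-0.9,-0.02],"roll":-0.22,"claw":0.3}]'; python3 go.py .55 -.375 .125 194.5
```

```text
t: 29.1
ee_pos: [0.5833, -0.0494, 0.1224]
eef_rot: [-179.9, -0.3, -178.1]
force: [-0.4, 0.1, -3.6]
gripper_width: 0.0415
grip_force: 35.0
t 29.1 dp [ 0.1103 -0.8107 -0.0048] roll -0.21 rows>= 5.2
```

```bash
python3 -m jog '[{"dp":[0.01,-0.08,0],"roll":-0.02,"claw":0.3},{"dp":[0.025,-0.2,0],"roll":-0.05,"claw":0.3},{"dp":[0.045,-0.33,0],"roll":-0.08,"claw":0.3},{"dp":[0.065,-0.46,0],"roll":-0.11,"claw":0.3},{"dp":[0.08,-0.6,0],"roll":-0.15,"claw":0.3},{"dp":[0.1,-0.73,0],"roll":-0.19,"claw":0.3},{"dp":[0.11,-0.81,0],"roll":-0.21,"claw":0.3},{"dp":[0.11,-0.81,0],"roll":-0.21,"claw":0.3},{"dp":[0.11,-0.81,0],"roll":-0.21,"claw":0.3},{"dp":[0.11,-0.81,0],"roll":-0.21,"claw":0.3},{"dp":[0.11,-0.81,0],"roll":-0.21,"claw":0.3},{"dp":[0.11,-0.81,0],"roll":-0.21,"claw":0.3}]'; python3 cr.py c3 .476 -.394 .031 .094;  python3 - <<'E'
from h import *; from cell import eyes
g=cv2.imread("pics/c3.png"); S=2500
for T in (60,70,80):
    m=(g.max(2)<T).astype(np.uint8); n,lab,s,c=cv2.connectedComponentsWithStats(m); i=np.argsort(-s[1:,4])[:2]+1
    for k in i:
        if s[k,4]>4000:
            r=cv2.minAreaRect(max(cv2.findContours((lab==k).astype(np.uint8),0,2)[0],key=cv2.contourArea)); print(T,s[k],(np.array(r[1])/S*1e3).round(1),round(r[2],1),"xy",round(.476+.07-r[0][1]/S,4),round(-.394+.07-r[0][0]/S,4))
c=eyes.camera("wrist"); M=np.array(c["mount"]); c2=dict(c); c2["R"]=M[:3,:3].T; c2["t"]=-M[:3,:3].T@M[:3,3]
img=c["color"]; m=((img.max(2)<60)).astype(np.uint8); n,lab,s,cen=cv2.connectedComponentsWithStats(m)
for i in range(1,n):
    if 100<s[i,4]<1500 and abs(cen[i][0]-320)<40 and 120<cen[i][1]<330: print(s[i],cen[i].round(1),(ray(c2,[cen[i]],-.0111-.050)*1e3).round(1))
cv2.imwrite("pics/v3.png",np.hstack([g,cv2.resize(cv2.imread("pics/c3r.png"),(448,g.shape[0]))]))
E
```

```text
t: 30.6
ee_pos: [0.5545, -0.3711, 0.125]
eef_rot: [-180.0, 0.0, -165.1]
force: [-0.2, -0.3, -3.7]
gripper_width: 0.041
grip_force: 35.0
rib ctr 0.5064 -0.3716 size 95.2 79.2 axis -90.0
rib ctr 0.4775 -0.3918 size 94.9 29.7 axis 14.9
[ 0.5545 -0.3711  0.125 ] [-180.     0.  -165.1]
60 [ 108   54   84  102 5118] [35.8 27.2] 75.3 xy 0.5044 -0.3846
70 [ 107   53   95  134 8113] [51.7 27.7] 75.3 xy 0.4971 -0.3864
80 [  107    52   124   241 15745] [93.1 28.2] 75.4 xy 0.4774 -0.3916
80 [  27    0  209   70 5335] [23.8 85.9] 75.1 xy 0.5376 -0.3758
[ 306  152   31   43 1072] [321.5 176. ] [[ 61.7  -0.4 -61.1]]
[305 213  30  32 707] [319.7 229.2] [[ 40.5  -1.1 -61.1]]
```

View pics/v3.png

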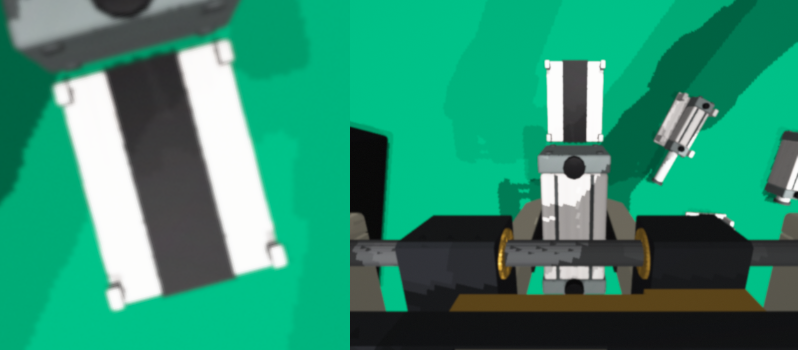

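The rib spans columns 107–231 and rows 52–293, with its centre at (0.4775, −0.3917) and axis 14.8°. The held cylinder is centred along its axis and 1.1 mm off sideways, which I'll compensate.

```bash
python3 go.py .4772 -.3906 .055 194.8
```

```text
t 30.7 dp [0.1985 0.0032 0.175 ] roll 0.0002 rows>= 1.7
```

```bash
python3 -m jog '[{"dp":[0.06,0.003,0],"roll":0,"claw":0.3},{"dp":[0.13,0.003,0.03],"roll":0,"claw":0.3},{"dp":[0.198,0.003,0.1],"roll":0,"claw":0.3},{"dp":[0.198,0.003,0.175],"roll":0,"claw":0.3},{"dp":[0.198,0.003,0.175],"roll":0,"claw":0.3},{"dp":[0.198,0.003,0.175],"roll":0,"claw":0.3},{"dp":[0.198,0.003,0.175],"roll":0,"claw":0.3},{"dp":[0.198,0.003,0.175],"roll":0,"claw":0.3}]';python3 go.py .4772 -.3906 .005 194.8
```

```text
t: 31.7
ee_pos: [0.4783, -0.391, 0.0559]
eef_rot: [-179.9, 0.1, -165.2]
force: [0.3, 1.2, -3.3]
gripper_width: 0.0412
grip_force: 35.0
t 31.7 dp [0.0024 0.0019 0.1273] roll 0.0003 rows>= 0.8
```

```bash
python3 -m jog '[{"dp":[0.002,0.002,0.03],"roll":0,"claw":0.3},{"dp":[0.002,0.002,0.06],"roll":0,"claw":0.3},{"dp":[0.002,0.002,0.09],"roll":0,"claw":0.3},{"dp":[0.002,0.002,0.115],"roll":0,"claw":0.3},{"dp":[0.002,0.002,0.126],"roll":0,"claw":0.3},{"dp":[0.002,0.002,0.126],"roll":0,"claw":0.3},{"dp":[0.002,0.002,0.126],"roll":0,"claw":0.3}]';python3 go.py .4772 -.3906 .001 194.8
```

```text
t: 32.58
ee_pos: [0.4768, -0.3905, 0.0049]
eef_rot: [-180.0, 0.0, -165.2]
force: [0.2, 0.3, -3.2]
gripper_width: 0.0411
grip_force: 35.0
t 32.58 dp [-0.0009 -0.0006  0.0097] roll -0.0001 rows>= 0.1
```

```bash
python3 -m jog '[{"dp":[-0.001,0,0.003],"roll":0,"claw":0.3},{"dp":[-0.001,0,0.006],"roll":0,"claw":0.3},{"dp":[-0.001,0,0.009],"roll":0,"claw":0.3},{"dp":[-0.001,0,0.011],"roll":0,"claw":0.3},{"dp":[-0.001,0,0.011],"roll":0,"claw":0.3}]'
```

```text
t: 33.2
ee_pos: [0.4768, -0.3902, 0.0008]
eef_rot: [-180.0, -0.0, -165.2]
force: [-2.4, 0.6, 3.2]
gripper_width: 0.0411
grip_force: 35.0
```

```bash
python3 -m jog '[{"dp":[0,0,0],"roll":0,"claw":0.5},{"dp":[0,0,0],"roll":0,"claw":0.6},{"dp":[0,0,0],"roll":0,"claw":0.7},{"dp":[0,0,0],"roll":0,"claw":0.8},{"dp":[0,0,0],"roll":0,"claw":0.8},{"dp":[0,0,-0.03],"roll":0,"claw":0.8},{"dp":[0,0,-0.1],"roll":0,"claw":0.9},{"dp":[0,0,-0.25],"roll":0,"claw":1},{"dp":[0,0,-0.4],"roll":0,"claw":1},{"dp":[0,0,-0.4],"roll":0,"claw":1},{"dp":[0,0,-0.4],"roll":0,"claw":1}]'; python3 ports.py q4 .062 .4775 -.3917; python3 go.py .53 -.26 .16 169.3
```

```text
t: 34.58
ee_pos: [0.4762, -0.3899, 0.1603]
eef_rot: [-180.0, -0.0, -165.2]
force: [-0.8, 0.8, -0.3]
gripper_width: 0.0932
grip_force: 0.0
blob mm [3.8 4.8] xy 0.5456 -0.3632
blob mm [13.8 12.5] xy 0.5156 -0.381
[ 0.4762 -0.3899  0.1603] [-180.    -0.  -165.2]
t 34.62 dp [-0.2141  0.2786 -0.0022] roll 0.4248 rows>= 2.4
```

Large is centred within about 1 mm. Now I'll re-check the small one from close by.

```bash
python3 -m jog '[{"dp":[-0.07,0.09,0],"roll":0.14,"claw":1},{"dp":[-0.14,0.18,0],"roll":0.28,"claw":1},{"dp":[-0.214,0.279,0],"roll":0.425,"claw":1},{"dp":[-0.214,0.279,0],"roll":0.425,"claw":1},{"dp":[-0.214,0.279,0],"roll":0.425,"claw":1},{"dp":[-0.214,0.279,0],"roll":0.425,"claw":1},{"dp":[-0.214,0.279,0],"roll":0.425,"claw":1}]'; python3 ports.py q5 .040 .467 -.249; python3 - <<'E'
from go import *; from cell import eyes
st=readout.get_state(); c=eyes.camera("wrist")
print(st["ee_pos"],st["eef_rot"])
f=lambda z,H=.05:grid(c,z,.467-H,.467+H,-.249-H,-.249+H,st,3800)
cv2.imwrite("pics/v4.png",np.hstack([f(.034),f(.022)]))
E
```

```text
t: 35.5
ee_pos: [0.5301, -0.2619, 0.1597]
eef_rot: [-180.0, -0.1, 169.2]
force: [-0.3, -0.3, -0.3]
gripper_width: 0.093
grip_force: 0.0
blob mm [5.5 6.8] xy 0.5002 -0.2478
blob mm [5.5 5.8] xy 0.4939 -0.2551
blob mm [5.  5.8] xy 0.4427 -0.2454
[ 0.5301 -0.2619  0.1597] [-1.800e+02 -1.000e-01  1.692e+02]
[ 0.53032761 -0.26165748  0.15980381] [-1.79983255e+02 -3.39874371e-02  1.69178469e+02]
```

View pics/v4.png

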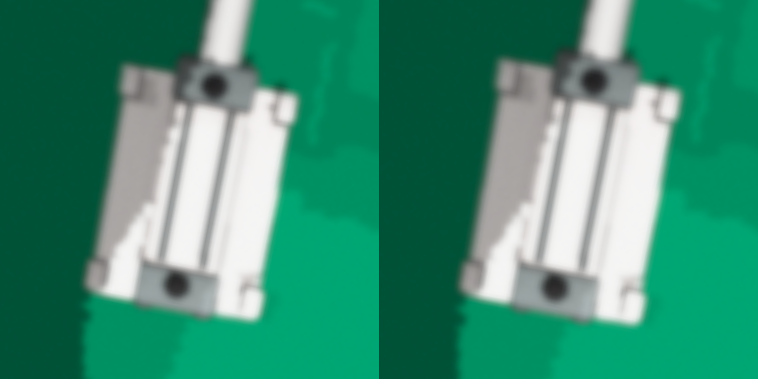

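The small one's port midpoint is (0.4683, −0.2503). The ears at (508,77), (668,103), (471,277) and (632,307) average to (0.4667, −0.2492). So it is within 2 mm along and 1 mm across, ports up and between the ears. All three are placed and the gripper is clear, so I'm handing in.

```bash
python3 -c "
from cell import workorder; print(workorder.hand_in())"
```

```text
the job is handed in; nothing more can be done
None
```

I laid the three rod-out cylinders ports up in the cradles of their own size, each within about 2 mm of centre by camera, left the two rod-in ones untouched, and handed the job in at about 36 s; no verdict came back.

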